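# Close a tool grinder's wheel cover and lock its quarter-turn fasteners

## Task

A new dish wheel has been fitted in the bench grinder and its hinged cover is still up. Push the cover down shut from above with a fingertip, then set a fingertip in the slot of each of its two orange quarter-turn fasteners and turn it clockwise to its stop, so that both cams draw the cover down on its seal and lock it. Pinch and lift nothing: do not raise the cover further, keep your fingers off its underside and out of the wheel chamber, and leave the hex key, brush, oil stone and pen lying where they are.

Things in the scene. Friction and masses are not known exactly. Their poses are not given: they have to be found in the camera images.
- grinder: fixed low bench tool grinder, green body 226 (x) x 276 (y) x 119 mm high, origin under its middle on the bench; own -x side (front: work port, steel rest, red and green switch) faces the robot, z up. A light grey cover hinged along its rear (+x) top edge closes the wheel chamber; the closed cover's upper face is 130 mm above the bench
- cover (a joint): opening angle of the light grey cover, rad: 0 = fully home, grows as its front edge rises. A friction hinge holds it where it is left (1 to 3 N at the front edge moves it). A foam seal on the front rim holds the shut, unlocked cover at about 0.02 (front edge 4 mm up); pressing it home takes about 12 N there. Locked, it reads about 0.001
- hinge_line (a point): middle of the cover's hinge axis, 122 mm above the bench, 100 mm behind the grinder's origin. Turns with the cover: own -x runs to the front edge (218 mm away), own y along the axis, own z is the cover's outward normal. The skin's underside passes through the axis; skin 8 mm thick, 288 mm wide
- press_pad (a point): centre of the upper face of the black ribbed rubber pad (24 x 60 mm) in the middle of the cover's front edge, 196 mm from the hinge line and 10 mm above the cover's underside: the place to push the cover down; same axes as the cover
- cam_left (a joint): angle of the left (+y) quarter-turn fastener, rad: 0 = unlocked, grows clockwise seen from above, 1.571 = locked, a hard stop. Stays where left; turning takes 0.2 N m at most, on the cam's ramp from about 0.6 to 1.3. Turned with the cover open, its tongue would land on the keeper and keep the cover from closing
- cam_right (a joint): angle of the right (-y) fastener: the same
- cam_left_slot (a point): centre of the left fastener's slot, on the turning axis at the top of its round orange head (78 mm across, 4 mm above the skin; 155 mm before the hinge line, 85 mm left of the middle). Slot 62 x 30 mm, 15 mm deep, closed all round. Turns with the head: own y along the slot (parallel to the hinge at 0, fore-and-aft at 1.571), own z outward. A black mark at its -y end meets a black dot when locked
- cam_right_slot (a point): the same for the right fastener, 85 mm to the right of the middle
- cover_lining: dark lining 3 mm thick under the cover; not to be touched. Origin and axes as hinge_line
- wheel: white dish wheel 102 mm across and 24 mm high on the spindle in the chamber, its underside 50 mm above the bench; not to be touched; origin under its centre
- hex_key: black L-shaped hex key 36 x 104 x 9 mm lying loose beside the grinder; leave alone; origin under its middle, long leg along its own y
- dust_brush: flat brush with a wooden handle, 30 x 168 x 10 mm, loose, length along its own y; leave alone; origin under its middle
- oil_stone: green dressing stone 25 x 100 x 13 mm, loose, length along its own y; leave alone; origin under its middle
- marker_pen: white pen with a red cap, 17 x 135 x 16 mm, loose, length along its own y; leave alone; origin under its middle

How it is judged:
On the way, in this order (a step that is already met when the one before it is completed fails the run):
1. the cover is pushed shut on its seal, both fasteners still unlocked (value of joint cover below 0.035 rad and value of joint each of cam_left, cam_right below 0.6 rad), for 0.1 s.
2. one fastener is turned to its stop with the cover drawn down (value of joint cover below 0.012 rad and value of joint any of cam_left, cam_right above 1.4 rad), for 0.1 s.
At the end, for the whole second after the job is handed in: Both fasteners are turned at least 1.40 rad (80 degrees) of their quarter turn and the cover is held down at less than 0.010 rad (2 mm at its front edge), at rest with nobody pressing it (value of joint cover below 0.01 rad and value of joint each of cam_left, cam_right above 1.4 rad and velocity of joint cover below 0.05 rad/s); the robot touches nothing.
It fails at once if the cover is raised further than it stood (value of joint cover above 0.85 rad).
It fails at once if the cover's underside is touched (pinched or hooked) (contact force between the fingers and cover_lining above 2 N).
It fails at once if the wheel in the chamber is touched (contact force between the fingers and wheel above 1 N).
It fails at once if the hex key, brush, oil stone or pen is moved by more than 15 mm (distance of any of hex_key, dust_brush, oil_stone, marker_pen from where it was at the start of the episode above 0.015 m).
It also fails if it takes over 67 s, if anything falls off the work surface, if the arm or the gripper's body presses on something with over 40 N, if the wrist force passes 120 N, or if a joint passes its speed limit or range.

## Robot

A 6-joint arm with a two-finger parallel gripper is mounted at the origin on a cart in front of the work surface, level with it; the furniture and walls round the work are solid. World frame = base frame: x ahead of the robot, y to its left, z up, the work surface at z = 0. Lengths are in m, angles in rad, forces in N, time in s.
With the tool pointing down it reaches from about 0.375 to 0.9 m from the base axis. Payload 3.1 kg.
Tool frame: the origin (TCP) lies midway between the tips of the shut fingers; the grasp point (between the pads) lies 19 mm behind it (manip.grasp_offset is the distance from the TCP to the grasp point, in m); z points along the fingers, y is the line along which they close (so a half turn about z gives the same grasp; the last joint's range is limited). The gripper opens to 85 mm and grips with 20 to 120 N. Pads are 22 mm wide; open, the fingers measure 114 mm over their backs; the gripper's body (76 mm by 85 mm) begins 54 mm behind the grasp point. The pads swing forward as they close: fully open they stand 13 mm farther back than shut.
Start: joints at [0.985, 0.527, 1.433, -0, 1.181, -0.178], TCP at [0.248, 0.574, 0.231] pointing down, gripper open.
Joint ranges: [-3.08, 3.08], [-0.75, 2.2], [0.22, 2.44], [-1.43, 4.57], [0, 2.65], [-2.85, 2.85]. Speed limits (rad/s): [2.79, 2.79, 3.14, 3.14, 3.14, 3.14].

## Interface

Orientations are given as a unit quaternion [x, y, z, w].
In Python, from station import sensors, cams, order, manip gives the robot as it stands.
- The arm moves only by the tool move_arm, never from a script. Its argument "targets" is a list of rows, each an object of numbers: "dx", "dy", "dz": the shift along the world's x, y, z normalised to -1 to 1, where 1 is 25 mm; "rx", "ry", "rz": the turn, a rotation vector about the world's x, y, z normalised to -1 to 1, where 1 is 30 degrees. A call has exactly 10 rows; each row shifts and turns the commanded pose from where the row before left it; what a row does not reach is not made up. A row lasts 1/8 s, in which the tool goes at most 62.5 mm and 10.7 degrees, less where a joint would pass 70% of its speed; a pose out of reach is approached as far as the arm can. A call with a number of a shift or a turn outside -1 to 1 is refused whole. A call with a gripper value outside its range is refused whole. "claw" is the opening in per cent of the stroke, from 0 (shut) to 100 (fully open), set as the call begins (left out, the last holds). The fingers move at their own pace and stop on an object; "newtons" is the grip in N (left out, the last holds). Time passes only in rows, so rows that do not move let the fingers close, or fill a call up. It gives the time, the measured TCP pose, the force, the opening and the grip force at its end, in the units of the state.
- sensors.sense(): the state, without advancing time (a new reading comes with each control period).
- cams.snapshot(name): name is "side" or "top"; returns the picture (480x640x3 uint8, red, green, blue); there is no depth.
- cams.camera_model(name): a dict with "fx", "fy", "cx", "cy" (pixels), "distortion" ([k1, k2, p1, p2, k3] as OpenCV has them; the pictures are not rectified), "extrinsics" (4x4, takes a point from world to camera coordinates). Camera axes: x right, y down, z forward; pixel columns grow to the right and rows downward; lengths in m; the calibration is good to about 2 mm. A picture is of the moment at which its call begins. camera_model takes no time and is no camera call.
- order.sign_off(): hands the job in; it is judged then, once.
The state is a dict: "t": time; "q": joint angles; "qd": joint speeds; "tau": joint torques, N m; "tcp_pos": TCP position; "tool_rot": TCP orientation; "force": force on the tool from outside, world axes, zero at the start; "ft_torque": the same for the moment, N m; "finger_gap": opening from 0.0 (shut) to 1.0 (fully open); "gripper_force": force on a finger pad.
Only numpy, scipy, OpenCV 4.12 (cv2) and the standard library are available. Lean on these libraries where they do the work, as an engineer would, in place of code of your own. Each camera call takes 0.05 s, during which the arm holds its last target. There are 200 camera calls.

## Working session

There is one attempt and no reset: what is moved stays moved. The work goes in short steps, Python scripts to look and compute and a tool call to move; the robot and the scene stay as the last step left them, time stands still between calls to the robot, and variables do not carry over. Pictures are saved under pics/ and viewed, at most 10 in all, crops included, and the job is handed in when it is done.

Besides the shell and the picture viewer there is one more tool, called after ">>>" by a JSON object that holds its "api" and its "payload", one argument or row to a line. move_arm: Moves the arm, as the interface text tells. Scaled input: -1 to 1 covers 25 mm each way for a shift and 30 degrees each way for a turn. Its arguments: {"type":"object","properties":{"targets":{"type":"array"},"claw":{"type":"number"},"newtons":{"type":"number"}},"required":["targets"]}

```bash
mkdir -p pics; ls; python3 - <<'E'
from station import sensors,cams
import cv2
for n in("side","top"):
    cv2.imwrite(f"pics/{n}0.png",cams.snapshot(n)[:,:,::-1]); m=cams.camera_model(n); print(m)
print(sensors.sense())
E
```

```text
pics
{'fx': 443.7954998952015, 'fy': 443.7954998952015, 'cx': 316.16816489103076, 'cy': 238.9555598386505, 'distortion': array([-0.09309307,  0.        ,  0.        ,  0.        ,  0.        ]), 'extrinsics': array([[ 0.99991399, -0.00203568,  0.01295627, -0.53040931],
       [ 0.00490679, -0.8580716 , -0.51350662,  0.08638603],
       [ 0.01216274,  0.51352603, -0.85798781,  0.93702227],
       [ 0.        ,  0.        ,  0.        ,  1.        ]])}
{'fx': 601.4384747706529, 'fy': 601.4384747706529, 'cx': 317.4631208862567, 'cy': 235.6495599432872, 'distortion': array([0.04134977, 0.        , 0.        , 0.        , 0.        ]), 'extrinsics': array([[-0.01704227, -0.99945181, -0.02838385,  0.04517849],
       [-0.98357408,  0.02186004, -0.17917639,  0.52719436],
       [ 0.17969863,  0.02486405, -0.98340743,  1.11958661],
       [ 0.        ,  0.        ,  0.        ,  1.        ]])}
{'t': 0.1, 'q': array([ 9.84458435e-01,  5.28377534e-01,  1.43378222e+00,  2.39436309e-05,
        1.18144619e+00, -1.78540330e-01]), 'qd': array([-0.00179296, -0.00215444, -0.00325405, -0.000171  ,  0.00100006,
        0.00114387]), 'tau': array([ 1.16219494e-04, -4.43298805e+01, -1.78585249e+01, -2.19674389e-04,
        3.84365005e-03, -1.97748437e-05]), 'tcp_pos': array([0.24748695, 0.57319395, 0.23042628]), 'tool_rot': array([ 2.02493235e-01,  9.79283144e-01, -9.29789488e-04, -3.85935285e-04]), 'force': array([-0.21699462,  0.23889491,  0.36543586]), 'ft_torque': array([0.03337455, 0.03241575, 0.06177279]), 'gripper_force': 0.0, 'finger_gap': 0.9981107198379622}
```

View pics/side0.png

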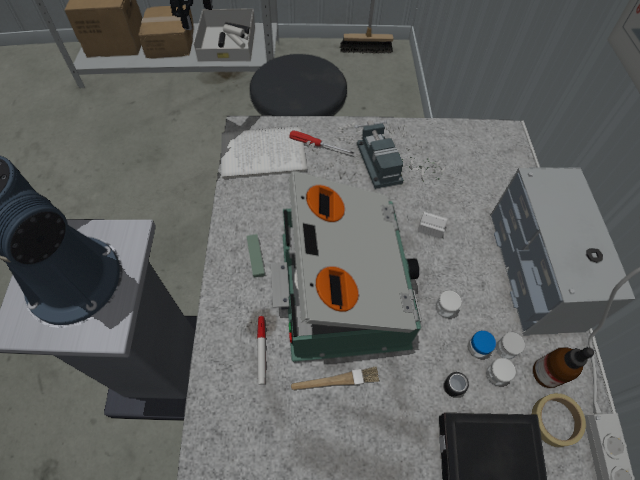

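View pics/top0.png

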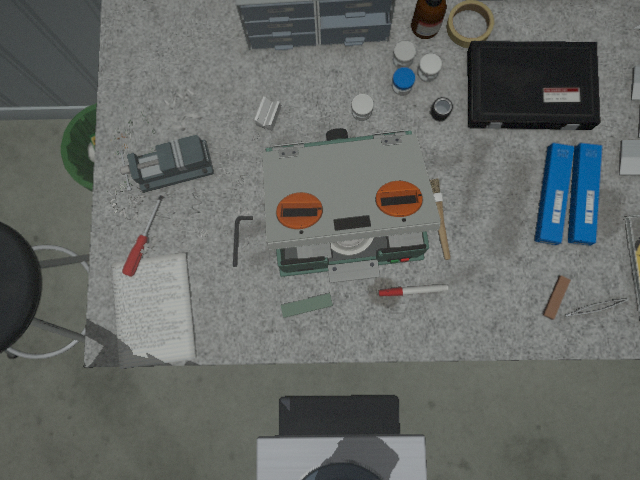

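The cover stands open. In the side view the orange heads are at about (325,203) and (337,289), with the pad at (310,240). In the top view they are at (300,210) and (400,199), with the pad at (352,222). Next I triangulate them.

```bash
cat > h.py <<'E'
import numpy as np,cv2
from station import sensors,cams
def und(m,p):
    K=np.array([[m['fx'],0,m['cx']],[0,m['fy'],m['cy']],[0,0,1]])
    return cv2.undistortPoints(np.array(p,float).reshape(-1,1,2),K,m['distortion']).reshape(-1,2)
def tri(ps,pt):
    a,b=cams.camera_model('side'),cams.camera_model('top')
    X=cv2.triangulatePoints(a['extrinsics'][:3],b['extrinsics'][:3],und(a,ps).T,und(b,pt).T)
    return (X[:3]/X[3]).T
def ray(n,p,z):
    m=cams.camera_model(n);E=m['extrinsics'];R=E[:3,:3];c=-R.T@E[:3,3]
    d=np.c_[und(m,p),np.ones(len(und(m,p)))]@R
    return c+d*((z-c[2])/d[:,2])[:,None]
def heads(img,minA=300):
    hsv=cv2.cvtColor(img,cv2.COLOR_RGB2HSV)
    o=cv2.inRange(hsv,(5,170,120),(16,255,255))
    cs=[cv2.convexHull(c) for c in cv2.findContours(o,0,1)[0] if cv2.contourArea(c)>minA]
    return [cv2.fitEllipse(c)[0] for c in cs],cs
def darkblob(img,approx,r=28,minA=60):
    g=img.max(2); m=(g<60).astype(np.uint8)
    n,l,s,c=cv2.connectedComponentsWithStats(m)
    k=[i for i in range(1,n) if s[i,4]>minA]
    i=min(k,key=lambda i:np.linalg.norm(c[i]-approx)); return c[i],s[i]
E
python3 - <<'E'
from h import *
np.set_printoptions(precision=4,suppress=True)
I={n:cv2.imread(f"pics/{n}0.png")[:,:,::-1].copy() for n in("side","top")}
H={n:heads(I[n])[0] for n in I}; print(H)
S=sorted(H['side'],key=lambda p:p[1]);T=sorted(H['top'],key=lambda p:p[0])
ap={'side':[(325,203),(310,240),(337,289)],'top':[(300,211),(352,222),(400,200)]}
D={n:[darkblob(I[n],a) for a in ap[n]] for n in I}
for n in D:
  for d in D[n]:print(n,d)
print("heads",tri(S,T))
P=tri([d[0] for d in D['side']],[d[0] for d in D['top']]);print("dark",P)
X=tri(S,T); y=X[0]-X[1]; print(np.linalg.norm(y),np.arctan2(-y[0],y[1]))
E
```

```text
{'side': [(336.5157165527344, 288.2048034667969), (324.90802001953125, 202.5860137939453)], 'top': [(298.7937316894531, 210.3912811279297), (398.739501953125, 198.3520965576172)]}
side (array([323.6049, 204.4878]), array([319, 193,  10,  25, 205], dtype=int32))
side (array([309.9566, 239.1792]), array([303, 224,  15,  31, 346], dtype=int32))
side (array([335.4605, 289.9836]), array([329, 275,  13,  34, 304], dtype=int32))
top (array([299.8201, 211.9707]), array([283, 208,  34,   8, 239], dtype=int32))
top (array([351.7215, 222.5491]), array([334, 216,  37,  14, 377], dtype=int32))
top (array([398.012 , 200.0398]), array([381, 195,  35,  11, 251], dtype=int32))
heads [[ 0.5443  0.0619  0.1989]
 [ 0.5611 -0.1082  0.1996]]
dark [[ 0.5422  0.0603  0.1952]
 [ 0.5175 -0.0268  0.2175]
 [ 0.5599 -0.1078  0.1918]]
0.17091675356325955 0.098020733647617
```

>>> {"api": "move_arm", "payload": {
  "targets": [
    {"dx": 0.36, "dy": -0.8, "dz": 0.12, "rz": 0.032},
    {"dx": 0.36, "dy": -0.8, "dz": 0.12, "rz": 0.032},
    {"dx": 0.36, "dy": -0.8, "dz": 0.12, "rz": 0.032},
    {"dx": 0.36, "dy": -0.8, "dz": 0.12, "rz": 0.032},
    {"dx": 0.36, "dy": -0.8, "dz": 0.12, "rz": 0.032},
    {"dx": 0.36, "dy": -0.8, "dz": 0.12, "rz": 0.032},
    {"dx": 0.36, "dy": -0.8, "dz": 0.12, "rz": 0.032},
    {"dx": 0.36, "dy": -0.8, "dz": 0.12, "rz": 0.032},
    {"dx": 0.36, "dy": -0.8, "dz": 0.12, "rz": 0.032},
    {"dx": 0.36, "dy": -0.8, "dz": 0.12, "rz": 0.032}
  ],
  "claw": 0
}}

```text
schema error: expected keys dx, dy, dz, rx, ry, rz
```

>>> {"api": "move_arm", "payload": {
  "targets": [
    {"dx": 0.36, "dy": -0.8, "rz": 0.032},
    {"dx": 0.36, "dy": -0.8, "rz": 0.032},
    {"dx": 0.36, "dy": -0.8, "rz": 0.032},
    {"dx": 0.36, "dy": -0.8, "rz": 0.032},
    {"dx": 0.36, "dy": -0.8, "rz": 0.032},
    {"dx": 0.36, "dy": -0.8, "rz": 0.032},
    {"dx": 0.36, "dy": -0.8, "rz": 0.032},
    {"dx": 0.36, "dy": -0.8, "rz": 0.032},
    {"dx": 0.36, "dy": -0.8, "rz": 0.032},
    {"dx": 0.36, "dy": -0.8, "rz": 0.032}
  ]
}}

```text
schema error: expected keys dx, dy, dz, rx, ry, rz
```

>>> {"api": "move_arm", "payload": {
  "targets": [
    {"dx": 0.36, "dy": -0.8, "rz": 0.032},
    {"dx": 0.36, "dy": -0.8, "rz": 0.032},
    {"dx": 0.36, "dy": -0.8, "rz": 0.032},
    {"dx": 0.36, "dy": -0.8, "rz": 0.032},
    {"dx": 0.36, "dy": -0.8, "rz": 0.032},
    {"dx": 0.36, "dy": -0.8, "rz": 0.032},
    {"dx": 0.36, "dy": -0.8, "rz": 0.032},
    {"dx": 0.36, "dy": -0.8, "rz": 0.032},
    {"dx": 0.36, "dy": -0.8, "rz": 0.032},
    {"dx": 0.36, "dy": -0.8, "rz": 0.032}
  ]
}}

```text
schema error: expected keys dx, dy, dz, rx, ry, rz
```

>>> {"api": "move_arm", "payload": {
  "targets": [
    {"dx": 0.36, "dy": -0.8, "dz": 0.12, "rx": 0, "ry": 0, "rz": 0.032},
    {"dx": 0.36, "dy": -0.8, "dz": 0.12, "rx": 0, "ry": 0, "rz": 0.032},
    {"dx": 0.36, "dy": -0.8, "dz": 0.12, "rx": 0, "ry": 0, "rz": 0.032},
    {"dx": 0.36, "dy": -0.8, "dz": 0.12, "rx": 0, "ry": 0, "rz": 0.032},
    {"dx": 0.36, "dy": -0.8, "dz": 0.12, "rx": 0, "ry": 0, "rz": 0.032},
    {"dx": 0.36, "dy": -0.8, "dz": 0.12, "rx": 0, "ry": 0, "rz": 0.032},
    {"dx": 0.36, "dy": -0.8, "dz": 0.12, "rx": 0, "ry": 0, "rz": 0.032},
    {"dx": 0.36, "dy": -0.8, "dz": 0.12, "rx": 0, "ry": 0, "rz": 0.032},
    {"dx": 0.36, "dy": -0.8, "dz": 0.12, "rx": 0, "ry": 0, "rz": 0.032},
    {"dx": 0.36, "dy": -0.8, "dz": 0.12, "rx": 0, "ry": 0, "rz": 0.032}
  ],
  "claw": 0
}}

```text
t: 1.35
tcp_pos: [0.3378, 0.3729, 0.261]
tool_rot: [0.12, 0.993, -0.0, -0.0]
force: [0.4, -0.4, -0.9]
finger_gap: 0.002
gripper_force: 0.0
```

>>> {"api": "move_arm", "payload": {
  "targets": [
    {"dx": 0.36, "dy": -0.8, "dz": 0, "rx": 0, "ry": 0, "rz": 0.032},
    {"dx": 0.36, "dy": -0.8, "dz": 0, "rx": 0, "ry": 0, "rz": 0.032},
    {"dx": 0.36, "dy": -0.8, "dz": 0, "rx": 0, "ry": 0, "rz": 0.032},
    {"dx": 0.36, "dy": -0.8, "dz": 0, "rx": 0, "ry": 0, "rz": 0.032},
    {"dx": 0.36, "dy": -0.8, "dz": 0, "rx": 0, "ry": 0, "rz": 0.032},
    {"dx": 0.36, "dy": -0.8, "dz": 0, "rx": 0, "ry": 0, "rz": 0.032},
    {"dx": 0.36, "dy": -0.8, "dz": 0, "rx": 0, "ry": 0, "rz": 0.032},
    {"dx": 0.36, "dy": -0.8, "dz": 0, "rx": 0, "ry": 0, "rz": 0.032},
    {"dx": 0.36, "dy": -0.8, "dz": 0, "rx": 0, "ry": 0, "rz": 0.032},
    {"dx": 0.36, "dy": -0.8, "dz": 0, "rx": 0, "ry": 0, "rz": 0.032}
  ]
}}

```text
t: 2.6
tcp_pos: [0.4278, 0.173, 0.261]
tool_rot: [0.036, 0.999, -0.0, -0.0]
force: [-0.7, 0.3, -0.8]
finger_gap: -0.0
gripper_force: 0.0
```

>>> {"api": "move_arm", "payload": {
  "targets": [
    {"dx": 0.36, "dy": -0.8, "dz": 0, "rx": 0, "ry": 0, "rz": 0.032},
    {"dx": 0.36, "dy": -0.8, "dz": 0, "rx": 0, "ry": 0, "rz": 0.032},
    {"dx": 0.36, "dy": -0.8, "dz": 0, "rx": 0, "ry": 0, "rz": 0.032},
    {"dx": 0.36, "dy": -0.8, "dz": 0, "rx": 0, "ry": 0, "rz": 0.032},
    {"dx": 0.36, "dy": -0.8, "dz": 0, "rx": 0, "ry": 0, "rz": 0.032},
    {"dx": 0.36, "dy": -0.8, "dz": 0, "rx": 0, "ry": 0, "rz": 0.032},
    {"dx": 0.36, "dy": -0.8, "dz": 0, "rx": 0, "ry": 0, "rz": 0.032},
    {"dx": 0.36, "dy": -0.8, "dz": 0, "rx": 0, "ry": 0, "rz": 0.032},
    {"dx": 0.36, "dy": -0.8, "dz": 0, "rx": 0, "ry": 0, "rz": 0.032},
    {"dx": 0.36, "dy": -0.8, "dz": 0, "rx": 0, "ry": 0, "rz": 0.032}
  ]
}}

```text
t: 3.85
tcp_pos: [0.5177, -0.0268, 0.2609]
tool_rot: [-0.048, 0.999, 0.0, -0.0]
force: [0.5, -0.0, 0.1]
finger_gap: 0.005
gripper_force: 0.0
```

>>> {"api": "move_arm", "payload": {
  "targets": [
    {"dx": 0.06, "dy": 0, "dz": -0.4, "rx": 0, "ry": 0, "rz": 0},
    {"dx": 0.06, "dy": 0, "dz": -0.4, "rx": 0, "ry": 0, "rz": 0},
    {"dx": 0.06, "dy": 0, "dz": -0.4, "rx": 0, "ry": 0, "rz": 0},
    {"dx": 0.06, "dy": 0, "dz": -0.4, "rx": 0, "ry": 0, "rz": 0},
    {"dx": -0.12, "dy": -0.01, "dz": -0.3, "rx": 0, "ry": 0, "rz": 0},
    {"dx": -0.12, "dy": -0.01, "dz": -0.3, "rx": 0, "ry": 0, "rz": 0},
    {"dx": -0.12, "dy": -0.01, "dz": -0.3, "rx": 0, "ry": 0, "rz": 0},
    {"dx": -0.1, "dy": -0.01, "dz": -0.3, "rx": 0, "ry": 0, "rz": 0},
    {"dx": -0.1, "dy": -0.01, "dz": -0.3, "rx": 0, "ry": 0, "rz": 0},
    {"dx": -0.08, "dy": -0.01, "dz": -0.3, "rx": 0, "ry": 0, "rz": 0}
  ]
}}

```text
t: 5.1
tcp_pos: [0.5076, -0.0278, 0.1758]
tool_rot: [-0.047, 0.999, -0.0, -0.0]
force: [-0.1, -0.5, 0.4]
finger_gap: 0.005
gripper_force: 0.3
```

```bash
python3 - <<'E'
from h import *
i=cams.snapshot('side');cv2.imwrite('pics/s1.png',cv2.resize(i[150:350,220:460,::-1],None,fx=3,fy=3))
print(heads(i)[0],sensors.sense()['force'])
E
```

```text
[(326.2933349609375, 298.7391662597656)] [-0.42696199 -0.19893657 -0.98911972]
```

View pics/s1.png

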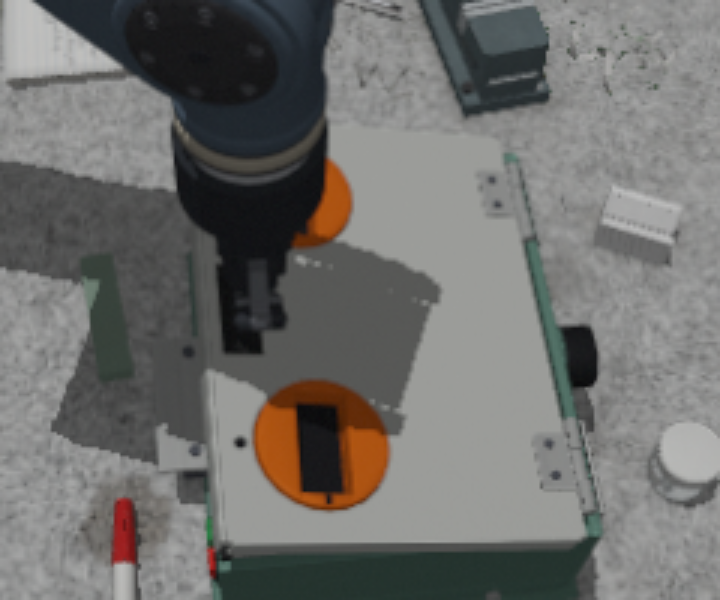

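The cover is following the tip down. The tip is at (260,310) in the crop, on the rear half of the pad at (240,320). I carry on down and a little forward.

>>> {"api": "move_arm", "payload": {
  "targets": [
    {"dx": -0.06, "dy": -0.01, "dz": -0.24, "rx": 0, "ry": 0, "rz": 0},
    {"dx": -0.06, "dy": -0.01, "dz": -0.24, "rx": 0, "ry": 0, "rz": 0},
    {"dx": -0.06, "dy": -0.01, "dz": -0.24, "rx": 0, "ry": 0, "rz": 0},
    {"dx": -0.06, "dy": -0.01, "dz": -0.24, "rx": 0, "ry": 0, "rz": 0},
    {"dx": -0.06, "dy": -0.01, "dz": -0.24, "rx": 0, "ry": 0, "rz": 0},
    {"dx": -0.04, "dy": 0, "dz": -0.16, "rx": 0, "ry": 0, "rz": 0},
    {"dx": -0.04, "dy": 0, "dz": -0.16, "rx": 0, "ry": 0, "rz": 0},
    {"dx": 0, "dy": 0, "dz": -0.06, "rx": 0, "ry": 0, "rz": 0},
    {"dx": 0, "dy": 0, "dz": 0, "rx": 0, "ry": 0, "rz": 0},
    {"dx": 0, "dy": 0, "dz": 0, "rx": 0, "ry": 0, "rz": 0}
  ]
}}

```text
t: 6.4
tcp_pos: [0.4983, -0.029, 0.1368]
tool_rot: [-0.047, 0.999, 0.0, -0.0]
force: [0.1, -0.4, -0.1]
finger_gap: 0.002
gripper_force: 0.0
```

>>> {"api": "move_arm", "payload": {
  "targets": [
    {"dx": 0, "dy": 0, "dz": -0.06, "rx": 0, "ry": 0, "rz": 0},
    {"dx": 0, "dy": 0, "dz": -0.06, "rx": 0, "ry": 0, "rz": 0},
    {"dx": 0, "dy": 0, "dz": -0.04, "rx": 0, "ry": 0, "rz": 0},
    {"dx": 0, "dy": 0, "dz": 0, "rx": 0, "ry": 0, "rz": 0},
    {"dx": 0, "dy": 0, "dz": 0, "rx": 0, "ry": 0, "rz": 0},
    {"dx": 0, "dy": 0, "dz": 0, "rx": 0, "ry": 0, "rz": 0},
    {"dx": 0, "dy": 0, "dz": 0, "rx": 0, "ry": 0, "rz": 0},
    {"dx": 0, "dy": 0, "dz": 0, "rx": 0, "ry": 0, "rz": 0},
    {"dx": 0, "dy": 0, "dz": 0, "rx": 0, "ry": 0, "rz": 0},
    {"dx": 0, "dy": 0, "dz": 0, "rx": 0, "ry": 0, "rz": 0}
  ]
}}

```text
t: 7.65
tcp_pos: [0.4983, -0.029, 0.133]
tool_rot: [-0.047, 0.999, -0.0, 0.0]
force: [-0.9, 0.0, 4.7]
finger_gap: -0.004
gripper_force: 2.7
```

>>> {"api": "move_arm", "payload": {
  "targets": [
    {"dx": 0, "dy": 0, "dz": 0.6, "rx": 0, "ry": 0, "rz": 0},
    {"dx": 0, "dy": 0, "dz": 0.8, "rx": 0, "ry": 0, "rz": 0},
    {"dx": -0.4, "dy": 0, "dz": 0.8, "rx": 0, "ry": 0, "rz": 0},
    {"dx": -0.8, "dy": 0, "dz": 0, "rx": 0, "ry": 0, "rz": 0},
    {"dx": -0.8, "dy": 0, "dz": 0, "rx": 0, "ry": 0, "rz": 0},
    {"dx": -0.8, "dy": 0, "dz": 0, "rx": 0, "ry": 0, "rz": 0},
    {"dx": -0.8, "dy": 0, "dz": 0, "rx": 0, "ry": 0, "rz": 0},
    {"dx": -0.4, "dy": 0, "dz": 0, "rx": 0, "ry": 0, "rz": 0},
    {"dx": 0, "dy": 0, "dz": 0, "rx": 0, "ry": 0, "rz": 0},
    {"dx": 0, "dy": 0, "dz": 0, "rx": 0, "ry": 0, "rz": 0}
  ],
  "claw": 20
}}

```text
t: 8.9
tcp_pos: [0.3994, -0.0293, 0.1879]
tool_rot: [-0.047, 0.999, -0.0, 0.001]
force: [-0.5, -0.1, 1.0]
finger_gap: 0.2
gripper_force: 0.0
```

```bash
python3 - <<'E'
from h import *
np.set_printoptions(precision=4,suppress=True)
I={n:cams.snapshot(n) for n in('side','top')}
a=cv2.resize(I['side'][150:350,220:420,::-1],(400,400));b=cv2.resize(I['top'][120:320,240:440,::-1],(400,400))
cv2.imwrite('pics/s2.png',np.hstack([a,b]))
for n in I:
    e,cs=heads(I[n],150); print(n,e,[cv2.contourArea(c) for c in cs])
    print(ray(n,e,.1365))
E
```

```text
side [(322.6783142089844, 305.8365173339844), (313.29229736328125, 224.29312133789062)] [1388.5, 1010.0]
[[ 0.5398 -0.1132  0.1365]
 [ 0.5233  0.0549  0.1365]]
top [(302.47808837890625, 230.1227569580078), (396.323486328125, 218.85211181640625)] [1339.5, 1380.5]
[[ 0.5225  0.0594  0.1365]
 [ 0.5393 -0.1094  0.1365]]
```

View pics/s2.png

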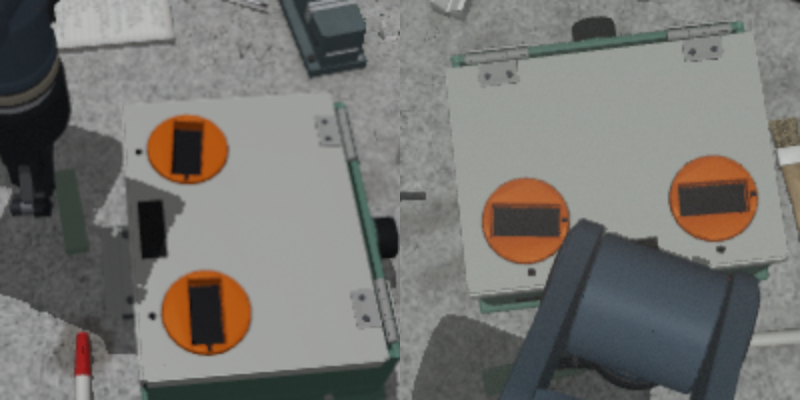

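Both views show the cover shut, with the slots parallel to the hinge. The heads are at side (313,224) and (323,306), top (302,230) and (396,219). Left fastener first.

>>> {"api": "move_arm", "payload": {
  "targets": [
    {"dx": 0.55, "dy": 0.39, "dz": 0, "rx": 0, "ry": 0, "rz": 0},
    {"dx": 0.55, "dy": 0.39, "dz": 0, "rx": 0, "ry": 0, "rz": 0},
    {"dx": 0.55, "dy": 0.39, "dz": 0, "rx": 0, "ry": 0, "rz": 0},
    {"dx": 0.55, "dy": 0.39, "dz": 0, "rx": 0, "ry": 0, "rz": 0},
    {"dx": 0.55, "dy": 0.39, "dz": 0, "rx": 0, "ry": 0, "rz": 0},
    {"dx": 0.55, "dy": 0.39, "dz": -0.2, "rx": 0, "ry": 0, "rz": 0},
    {"dx": 0.55, "dy": 0.39, "dz": -0.2, "rx": 0, "ry": 0, "rz": 0},
    {"dx": 0.55, "dy": 0.39, "dz": -0.2, "rx": 0, "ry": 0, "rz": 0},
    {"dx": 0.55, "dy": 0.39, "dz": -0.4, "rx": 0, "ry": 0, "rz": 0},
    {"dx": 0, "dy": 0, "dz": -0.4, "rx": 0, "ry": 0, "rz": 0}
  ]
}}

```text
t: 10.25
tcp_pos: [0.5232, 0.0593, 0.152]
tool_rot: [-0.048, 0.999, -0.0, 0.0]
force: [0.2, 0.1, -1.6]
finger_gap: 0.202
gripper_force: 0.0
```

>>> {"api": "move_arm", "payload": {
  "targets": [
    {"dx": 0, "dy": 0, "dz": -0.3, "rx": 0, "ry": 0, "rz": 0},
    {"dx": 0, "dy": 0, "dz": -0.2, "rx": 0, "ry": 0, "rz": 0},
    {"dx": 0, "dy": 0, "dz": -0.12, "rx": 0, "ry": 0, "rz": 0},
    {"dx": 0, "dy": 0, "dz": -0.12, "rx": 0, "ry": 0, "rz": 0},
    {"dx": 0, "dy": 0, "dz": -0.08, "rx": 0, "ry": 0, "rz": 0},
    {"dx": 0, "dy": 0, "dz": 0, "rx": 0, "ry": 0, "rz": 0},
    {"dx": 0, "dy": 0, "dz": 0, "rx": 0, "ry": 0, "rz": 0},
    {"dx": 0, "dy": 0, "dz": 0, "rx": 0, "ry": 0, "rz": 0},
    {"dx": 0, "dy": 0, "dz": 0, "rx": 0, "ry": 0, "rz": 0},
    {"dx": 0, "dy": 0, "dz": 0, "rx": 0, "ry": 0, "rz": 0}
  ]
}}

```text
t: 11.5
tcp_pos: [0.5221, 0.0587, 0.1324]
tool_rot: [-0.047, 0.999, -0.0, 0.0]
force: [-0.1, -0.2, 0.6]
finger_gap: 0.2
gripper_force: 0.1
```

>>> {"api": "move_arm", "payload": {
  "targets": [
    {"dx": 0, "dy": 0, "dz": -0.1, "rx": 0, "ry": 0, "rz": 0},
    {"dx": 0, "dy": 0, "dz": -0.1, "rx": 0, "ry": 0, "rz": 0},
    {"dx": 0, "dy": 0, "dz": -0.08, "rx": 0, "ry": 0, "rz": 0},
    {"dx": 0, "dy": 0, "dz": 0, "rx": 0, "ry": 0, "rz": 0},
    {"dx": 0, "dy": 0, "dz": 0, "rx": 0, "ry": 0, "rz": 0},
    {"dx": 0, "dy": 0, "dz": 0, "rx": 0, "ry": 0, "rz": 0},
    {"dx": 0, "dy": 0, "dz": 0, "rx": 0, "ry": 0, "rz": 0},
    {"dx": 0, "dy": 0, "dz": 0, "rx": 0, "ry": 0, "rz": 0},
    {"dx": 0, "dy": 0, "dz": 0, "rx": 0, "ry": 0, "rz": 0},
    {"dx": 0, "dy": 0, "dz": 0, "rx": 0, "ry": 0, "rz": 0}
  ]
}}

```text
t: 12.75
tcp_pos: [0.5221, 0.0587, 0.1253]
tool_rot: [-0.047, 0.999, -0.0, 0.0]
force: [0.6, -0.1, -0.1]
finger_gap: 0.197
gripper_force: 0.3
```

The tips are in the slot with no contact force. Turning clockwise.

>>> {"api": "move_arm", "payload": {
  "targets": [
    {"dx": 0, "dy": 0, "dz": 0, "rx": 0, "ry": 0, "rz": -0.2},
    {"dx": 0, "dy": 0, "dz": 0, "rx": 0, "ry": 0, "rz": -0.2},
    {"dx": 0, "dy": 0, "dz": 0, "rx": 0, "ry": 0, "rz": -0.2},
    {"dx": 0, "dy": 0, "dz": 0, "rx": 0, "ry": 0, "rz": -0.2},
    {"dx": 0, "dy": 0, "dz": 0, "rx": 0, "ry": 0, "rz": -0.2},
    {"dx": 0, "dy": 0, "dz": 0, "rx": 0, "ry": 0, "rz": -0.2},
    {"dx": 0, "dy": 0, "dz": 0, "rx": 0, "ry": 0, "rz": -0.2},
    {"dx": 0, "dy": 0, "dz": 0, "rx": 0, "ry": 0, "rz": -0.2},
    {"dx": 0, "dy": 0, "dz": 0, "rx": 0, "ry": 0, "rz": -0.2},
    {"dx": 0, "dy": 0, "dz": 0, "rx": 0, "ry": 0, "rz": -0.2}
  ]
}}

```text
t: 14.0
tcp_pos: [0.5223, 0.0582, 0.1255]
tool_rot: [0.46, 0.888, -0.0, 0.0]
force: [0.1, -2.7, 1.0]
finger_gap: 0.203
gripper_force: 0.8
```

>>> {"api": "move_arm", "payload": {
  "targets": [
    {"dx": 0, "dy": 0, "dz": 0, "rx": 0, "ry": 0, "rz": -0.15},
    {"dx": 0, "dy": 0, "dz": 0, "rx": 0, "ry": 0, "rz": -0.15},
    {"dx": 0, "dy": 0, "dz": 0, "rx": 0, "ry": 0, "rz": -0.15},
    {"dx": 0, "dy": 0, "dz": 0, "rx": 0, "ry": 0, "rz": -0.15},
    {"dx": 0, "dy": 0, "dz": 0, "rx": 0, "ry": 0, "rz": -0.15},
    {"dx": 0, "dy": 0, "dz": 0, "rx": 0, "ry": 0, "rz": -0.15},
    {"dx": 0, "dy": 0, "dz": 0, "rx": 0, "ry": 0, "rz": -0.15},
    {"dx": 0, "dy": 0, "dz": 0, "rx": 0, "ry": 0, "rz": -0.15},
    {"dx": 0, "dy": 0, "dz": 0, "rx": 0, "ry": 0, "rz": 0},
    {"dx": 0, "dy": 0, "dz": 0, "rx": 0, "ry": 0, "rz": 0}
  ]
}}

```text
t: 15.25
tcp_pos: [0.5216, 0.0588, 0.1246]
tool_rot: [0.71, 0.704, -0.0, -0.001]
force: [2.3, -2.0, -7.4]
finger_gap: 0.194
gripper_force: 5.5
```

```bash
python3 - <<'E'
from station import sensors,cams
import cv2
s=sensors.sense();print(s['q'],s['force'],s['ft_torque'])
i=cams.snapshot('side');cv2.imwrite('pics/s3.png',cv2.resize(i[170:340,240:410,::-1],(500,500)))
E
```

```text
[-1.00918293e-01  5.53615559e-01  1.77993946e+00  1.63441316e-04
  8.09569192e-01 -9.17221413e-02] [ 2.26072641 -1.98011248 -7.40528699] [-0.11869055 -0.25480274  0.10507109]
```

View pics/s3.png

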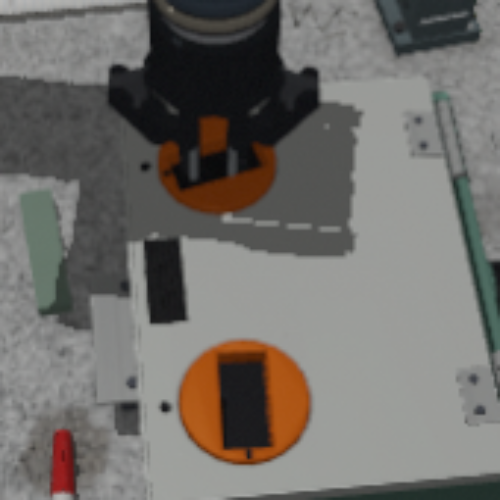

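The left head has turned most of the way and lags the fingers slightly; its mark at (172,170) is still short of the dot at (145,167). Turning further to the stop.

>>> {"api": "move_arm", "payload": {
  "targets": [
    {"dx": 0, "dy": 0, "dz": 0, "rx": 0, "ry": 0, "rz": -0.12},
    {"dx": 0, "dy": 0, "dz": 0, "rx": 0, "ry": 0, "rz": -0.12},
    {"dx": 0, "dy": 0, "dz": 0, "rx": 0, "ry": 0, "rz": -0.12},
    {"dx": 0, "dy": 0, "dz": 0, "rx": 0, "ry": 0, "rz": -0.12},
    {"dx": 0, "dy": 0, "dz": 0, "rx": 0, "ry": 0, "rz": -0.12},
    {"dx": 0, "dy": 0, "dz": 0, "rx": 0, "ry": 0, "rz": 0},
    {"dx": 0, "dy": 0, "dz": 0, "rx": 0, "ry": 0, "rz": 0},
    {"dx": 0, "dy": 0, "dz": 0, "rx": 0, "ry": 0, "rz": 0},
    {"dx": 0, "dy": 0, "dz": 0, "rx": 0, "ry": 0, "rz": 0},
    {"dx": 0, "dy": 0, "dz": 0, "rx": 0, "ry": 0, "rz": 0}
  ]
}}

```text
t: 16.55
tcp_pos: [0.5215, 0.0593, 0.1251]
tool_rot: [0.812, 0.584, -0.0, -0.001]
force: [-0.1, 4.8, -10.4]
finger_gap: 0.201
gripper_force: 16.9
```

```bash
python3 - <<'E'
from station import sensors,cams
import cv2
s=sensors.sense();print(s['q'],s['force'],s['ft_torque'])
i=cams.snapshot('side');cv2.imwrite('pics/s4.png',cv2.resize(i[170:340,240:410,::-1],(500,500)))
E
```

```text
[-1.00449206e-01  5.52576440e-01  1.77999038e+00  1.12937648e-03
  8.10502834e-01  2.22954008e-01] [ -0.10197866   4.8244864  -10.44397808] [ 0.95075369 -0.09965437  0.53496647]
```

View pics/s4.png

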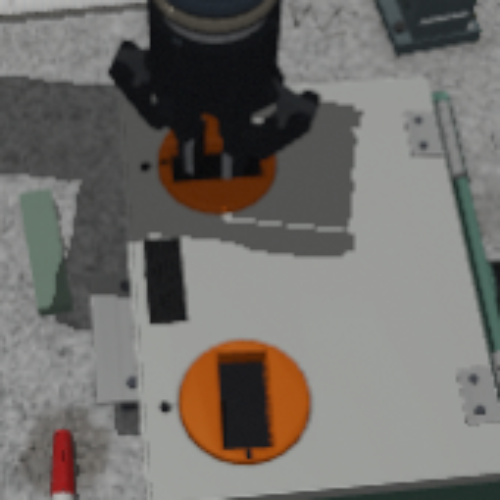

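The left mark now meets its dot, and the moment about z has risen to 0.53 N m, so the fastener is at its stop. I back off within the slack, lift, and go to the right fastener.

>>> {"api": "move_arm", "payload": {
  "targets": [
    {"dx": 0, "dy": 0, "dz": 0, "rx": 0, "ry": 0, "rz": 0.2},
    {"dx": 0, "dy": 0, "dz": 0, "rx": 0, "ry": 0, "rz": 0.15},
    {"dx": 0, "dy": 0, "dz": 0.3, "rx": 0, "ry": 0, "rz": 0},
    {"dx": 0, "dy": 0, "dz": 0.5, "rx": 0, "ry": 0, "rz": 0},
    {"dx": 0, "dy": 0, "dz": 0.6, "rx": 0, "ry": 0, "rz": 0},
    {"dx": 0.06, "dy": -0.6, "dz": 0, "rx": 0, "ry": 0, "rz": 0.3},
    {"dx": 0.06, "dy": -0.6, "dz": 0, "rx": 0, "ry": 0, "rz": 0.3},
    {"dx": 0.06, "dy": -0.6, "dz": 0, "rx": 0, "ry": 0, "rz": 0.3},
    {"dx": 0.06, "dy": -0.6, "dz": 0, "rx": 0, "ry": 0, "rz": 0.3},
    {"dx": 0.06, "dy": -0.6, "dz": 0, "rx": 0, "ry": 0, "rz": 0.3}
  ]
}}

```text
t: 17.85
tcp_pos: [0.5303, -0.0171, 0.1618]
tool_rot: [0.445, 0.896, 0.0, 0.001]
force: [0.1, 0.4, 0.4]
finger_gap: 0.197
gripper_force: 0.0
```

>>> {"api": "move_arm", "payload": {
  "targets": [
    {"dx": 0.06, "dy": -0.6, "dz": 0, "rx": 0, "ry": 0, "rz": 0.3},
    {"dx": 0.06, "dy": -0.6, "dz": 0, "rx": 0, "ry": 0, "rz": 0.3},
    {"dx": 0.06, "dy": -0.6, "dz": 0, "rx": 0, "ry": 0, "rz": 0.3},
    {"dx": 0.06, "dy": -0.6, "dz": 0, "rx": 0, "ry": 0, "rz": 0.3},
    {"dx": 0.06, "dy": -0.6, "dz": 0, "rx": 0, "ry": 0, "rz": 0.3},
    {"dx": 0.06, "dy": -0.6, "dz": 0, "rx": 0, "ry": 0, "rz": 0.3},
    {"dx": 0.04, "dy": -0.2, "dz": 0, "rx": 0, "ry": 0, "rz": 0.15},
    {"dx": 0, "dy": 0, "dz": 0, "rx": 0, "ry": 0, "rz": 0},
    {"dx": 0, "dy": 0, "dz": 0, "rx": 0, "ry": 0, "rz": 0},
    {"dx": 0, "dy": 0, "dz": 0, "rx": 0, "ry": 0, "rz": 0}
  ]
}}

```text
t: 19.1
tcp_pos: [0.5395, -0.111, 0.1606]
tool_rot: [-0.047, 0.999, -0.0, 0.0]
force: [-0.2, -0.4, 0.6]
finger_gap: 0.196
gripper_force: 0.0
```

>>> {"api": "move_arm", "payload": {
  "targets": [
    {"dx": 0, "dy": 0, "dz": -0.4, "rx": 0, "ry": 0, "rz": 0},
    {"dx": 0, "dy": 0, "dz": -0.3, "rx": 0, "ry": 0, "rz": 0},
    {"dx": 0, "dy": 0, "dz": -0.2, "rx": 0, "ry": 0, "rz": 0},
    {"dx": 0, "dy": 0, "dz": -0.1, "rx": 0, "ry": 0, "rz": 0},
    {"dx": 0, "dy": 0, "dz": -0.1, "rx": 0, "ry": 0, "rz": 0},
    {"dx": 0, "dy": 0, "dz": -0.1, "rx": 0, "ry": 0, "rz": 0},
    {"dx": 0, "dy": 0, "dz": 0, "rx": 0, "ry": 0, "rz": 0},
    {"dx": 0, "dy": 0, "dz": 0, "rx": 0, "ry": 0, "rz": 0},
    {"dx": 0, "dy": 0, "dz": 0, "rx": 0, "ry": 0, "rz": 0},
    {"dx": 0, "dy": 0, "dz": 0, "rx": 0, "ry": 0, "rz": 0}
  ]
}}

```text
t: 20.35
tcp_pos: [0.5396, -0.1113, 0.1304]
tool_rot: [-0.047, 0.999, -0.0, 0.0]
force: [0.2, -0.6, 0.5]
finger_gap: 0.198
gripper_force: 0.0
```

>>> {"api": "move_arm", "payload": {
  "targets": [
    {"dx": 0, "dy": 0, "dz": -0.1, "rx": 0, "ry": 0, "rz": 0},
    {"dx": 0, "dy": 0, "dz": -0.1, "rx": 0, "ry": 0, "rz": 0},
    {"dx": 0, "dy": 0, "dz": 0, "rx": 0, "ry": 0, "rz": 0},
    {"dx": 0, "dy": 0, "dz": 0, "rx": 0, "ry": 0, "rz": 0},
    {"dx": 0, "dy": 0, "dz": 0, "rx": 0, "ry": 0, "rz": 0},
    {"dx": 0, "dy": 0, "dz": 0, "rx": 0, "ry": 0, "rz": 0},
    {"dx": 0, "dy": 0, "dz": 0, "rx": 0, "ry": 0, "rz": 0},
    {"dx": 0, "dy": 0, "dz": 0, "rx": 0, "ry": 0, "rz": 0},
    {"dx": 0, "dy": 0, "dz": 0, "rx": 0, "ry": 0, "rz": 0},
    {"dx": 0, "dy": 0, "dz": 0, "rx": 0, "ry": 0, "rz": 0}
  ]
}}

```text
t: 21.6
tcp_pos: [0.5396, -0.1112, 0.1253]
tool_rot: [-0.047, 0.999, 0.0, 0.0]
force: [-0.4, -0.7, 0.2]
finger_gap: 0.205
gripper_force: 0.0
```

The tips are free in the right slot. Turning by the same 114°.

>>> {"api": "move_arm", "payload": {
  "targets": [
    {"dx": 0, "dy": 0, "dz": 0, "rx": 0, "ry": 0, "rz": -0.2},
    {"dx": 0, "dy": 0, "dz": 0, "rx": 0, "ry": 0, "rz": -0.2},
    {"dx": 0, "dy": 0, "dz": 0, "rx": 0, "ry": 0, "rz": -0.2},
    {"dx": 0, "dy": 0, "dz": 0, "rx": 0, "ry": 0, "rz": -0.2},
    {"dx": 0, "dy": 0, "dz": 0, "rx": 0, "ry": 0, "rz": -0.2},
    {"dx": 0, "dy": 0, "dz": 0, "rx": 0, "ry": 0, "rz": -0.2},
    {"dx": 0, "dy": 0, "dz": 0, "rx": 0, "ry": 0, "rz": -0.2},
    {"dx": 0, "dy": 0, "dz": 0, "rx": 0, "ry": 0, "rz": -0.2},
    {"dx": 0, "dy": 0, "dz": 0, "rx": 0, "ry": 0, "rz": -0.2},
    {"dx": 0, "dy": 0, "dz": 0, "rx": 0, "ry": 0, "rz": -0.2}
  ]
}}

```text
t: 22.85
tcp_pos: [0.5396, -0.1115, 0.1255]
tool_rot: [0.46, 0.888, -0.0, 0.0]
force: [-0.5, -0.6, 1.6]
finger_gap: 0.199
gripper_force: 1.1
```

>>> {"api": "move_arm", "payload": {
  "targets": [
    {"dx": 0, "dy": 0, "dz": 0, "rx": 0, "ry": 0, "rz": -0.15},
    {"dx": 0, "dy": 0, "dz": 0, "rx": 0, "ry": 0, "rz": -0.15},
    {"dx": 0, "dy": 0, "dz": 0, "rx": 0, "ry": 0, "rz": -0.15},
    {"dx": 0, "dy": 0, "dz": 0, "rx": 0, "ry": 0, "rz": -0.15},
    {"dx": 0, "dy": 0, "dz": 0, "rx": 0, "ry": 0, "rz": -0.15},
    {"dx": 0, "dy": 0, "dz": 0, "rx": 0, "ry": 0, "rz": -0.15},
    {"dx": 0, "dy": 0, "dz": 0, "rx": 0, "ry": 0, "rz": -0.15},
    {"dx": 0, "dy": 0, "dz": 0, "rx": 0, "ry": 0, "rz": -0.15},
    {"dx": 0, "dy": 0, "dz": 0, "rx": 0, "ry": 0, "rz": 0},
    {"dx": 0, "dy": 0, "dz": 0, "rx": 0, "ry": 0, "rz": 0}
  ]
}}

```text
t: 24.1
tcp_pos: [0.539, -0.1104, 0.1252]
tool_rot: [0.71, 0.704, 0.0, -0.001]
force: [-0.6, 5.1, 1.5]
finger_gap: 0.2
gripper_force: 2.7
```

>>> {"api": "move_arm", "payload": {
  "targets": [
    {"dx": 0, "dy": 0, "dz": 0, "rx": 0, "ry": 0, "rz": -0.12},
    {"dx": 0, "dy": 0, "dz": 0, "rx": 0, "ry": 0, "rz": -0.12},
    {"dx": 0, "dy": 0, "dz": 0, "rx": 0, "ry": 0, "rz": -0.12},
    {"dx": 0, "dy": 0, "dz": 0, "rx": 0, "ry": 0, "rz": -0.12},
    {"dx": 0, "dy": 0, "dz": 0, "rx": 0, "ry": 0, "rz": -0.12},
    {"dx": 0, "dy": 0, "dz": 0, "rx": 0, "ry": 0, "rz": 0},
    {"dx": 0, "dy": 0, "dz": 0, "rx": 0, "ry": 0, "rz": 0},
    {"dx": 0, "dy": 0, "dz": 0, "rx": 0, "ry": 0, "rz": 0},
    {"dx": 0, "dy": 0, "dz": 0, "rx": 0, "ry": 0, "rz": 0},
    {"dx": 0, "dy": 0, "dz": 0, "rx": 0, "ry": 0, "rz": 0}
  ]
}}

```text
t: 25.35
tcp_pos: [0.5394, -0.1098, 0.1253]
tool_rot: [0.811, 0.585, 0.0, -0.001]
force: [0.3, 6.2, 1.9]
finger_gap: 0.199
gripper_force: 14.1
```

```bash
python3 - <<'E'
from station import sensors
s=sensors.sense();print(s['q'],s['force'],s['ft_torque'])
E
```

```text
[-0.40475301  0.57794159  1.71579541  0.00212934  0.84903121 -0.08454001] [0.33400337 6.22345793 1.88325506] [ 1.06806867 -0.10409101  0.45801643]
```

The moment is 0.46 N m, so the right fastener is also at its stop. I back off, lift, retract and check.

>>> {"api": "move_arm", "payload": {
  "targets": [
    {"dx": 0, "dy": 0, "dz": 0, "rx": 0, "ry": 0, "rz": 0.2},
    {"dx": 0, "dy": 0, "dz": 0, "rx": 0, "ry": 0, "rz": 0.15},
    {"dx": 0, "dy": 0, "dz": 0.3, "rx": 0, "ry": 0, "rz": 0},
    {"dx": 0, "dy": 0, "dz": 0.6, "rx": 0, "ry": 0, "rz": 0},
    {"dx": 0, "dy": 0, "dz": 0.9, "rx": 0, "ry": 0, "rz": 0},
    {"dx": 0, "dy": 0, "dz": 0.9, "rx": 0, "ry": 0, "rz": 0},
    {"dx": -0.9, "dy": 0, "dz": 0.2, "rx": 0, "ry": 0, "rz": 0},
    {"dx": -0.9, "dy": 0, "dz": 0, "rx": 0, "ry": 0, "rz": 0},
    {"dx": -0.9, "dy": 0, "dz": 0, "rx": 0, "ry": 0, "rz": 0},
    {"dx": -0.9, "dy": 0, "dz": 0, "rx": 0, "ry": 0, "rz": 0}
  ]
}}

```text
t: 26.6
tcp_pos: [0.4498, -0.1121, 0.1993]
tool_rot: [0.755, 0.655, 0.0, 0.002]
force: [-0.6, -0.1, 0.7]
finger_gap: 0.197
gripper_force: 0.0
```

>>> {"api": "move_arm", "payload": {
  "targets": [
    {"dx": -0.6, "dy": 0.5, "dz": 0, "rx": 0, "ry": 0, "rz": 0},
    {"dx": 0, "dy": 0.5, "dz": 0, "rx": 0, "ry": 0, "rz": 0},
    {"dx": 0, "dy": 0.5, "dz": 0, "rx": 0, "ry": 0, "rz": 0},
    {"dx": 0, "dy": 0, "dz": 0, "rx": 0, "ry": 0, "rz": 0},
    {"dx": 0, "dy": 0, "dz": 0, "rx": 0, "ry": 0, "rz": 0},
    {"dx": 0, "dy": 0, "dz": 0, "rx": 0, "ry": 0, "rz": 0},
    {"dx": 0, "dy": 0, "dz": 0, "rx": 0, "ry": 0, "rz": 0},
    {"dx": 0, "dy": 0, "dz": 0, "rx": 0, "ry": 0, "rz": 0},
    {"dx": 0, "dy": 0, "dz": 0, "rx": 0, "ry": 0, "rz": 0},
    {"dx": 0, "dy": 0, "dz": 0, "rx": 0, "ry": 0, "rz": 0}
  ]
}}

```text
t: 27.85
tcp_pos: [0.4346, -0.0738, 0.1978]
tool_rot: [0.755, 0.656, 0.0, 0.0]
force: [-0.5, 0.0, -0.1]
finger_gap: 0.201
gripper_force: 0.0
```

```bash
python3 - <<'E'
from h import *
i=cams.snapshot('side');j=cams.snapshot('top')
a=cv2.resize(i[150:350,220:420,::-1],(400,400));b=cv2.resize(j[120:320,240:440,::-1],(400,400))
cv2.imwrite('pics/s5.png',np.hstack([a,b]))
E
```

```text
(no output)
```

View pics/s5.png

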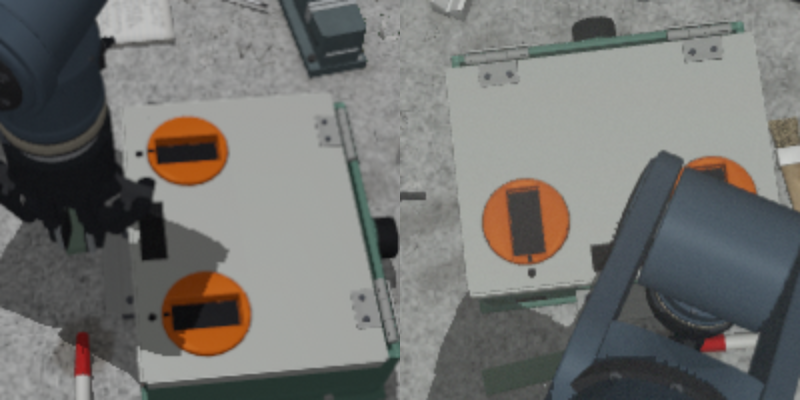

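Both slots now run fore-and-aft with their marks at the dots, at crop (145,152) and (158,316). The gripper is clear of everything and the loose items are undisturbed.

```bash
python3 -c "
from station import order
print(order.sign_off())"
```

```text
the job is handed in; nothing more can be done
None
```

The cover is pushed shut and both fasteners are turned clockwise to their stops, with marks on dots in the last pictures; I handed the job in at about 28 s, and the sign-off gave no verdict.

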